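# Clamp a wax plate in the modelling board

## Robot

A 6-joint arm with a two-finger parallel gripper is mounted at the origin on the work surface. World frame = base frame: x ahead of the robot, y to its left, z up, the work surface at z = 0. Lengths are in m, angles in rad, forces in N, time in s.
With the tool pointing down it reaches from about 0.35 to 0.975 m from the base axis. Payload 4.9 kg.
Tool frame: the origin (TCP) lies at the very end of the fingers, on their centre line; the grasp point (between the pads) lies 19 mm behind it; z points along the fingers, y is the line along which they close (so a half turn about z gives the same grasp; the last joint's range is limited). The gripper opens to 85 mm and grips with 20 to 120 N. Pads are 22 mm wide; open, the fingers measure 114 mm over their backs; the gripper's body (76 mm by 85 mm) begins 54 mm behind the grasp point. The pads swing forward as they close: fully open they stand 13 mm farther back than shut.
Start: joints at [-0.119, 0.053, 1.613, -0, 1.476, -0.119], TCP at [0.625, 0, 0.231] pointing down, gripper open.
Joint ranges: [-3.01, 3.01], [-1.01, 2.22], [0.06, 2.58], [-1.02, 4.17], [0.09, 2.62], [-3.14, 3.14]. Speed limits (rad/s): [2.57, 2.57, 3.14, 3.14, 3.14, 3.14].

## Interface

Orientations are given as a unit quaternion [w, x, y, z].
In Python, from plant import manip gives the robot as it stands.
- The arm moves only by the tool move_arm, never from a script. Its argument "plan" is a list that holds one entry, the list of rows, each a list of 7 numbers: the shift along the tool's x, y, z as a fraction of full scale, then the turn, a rotation vector about the tool's x, y, z as a fraction of full scale, then the closure, from 0 (fully open) to 1 (shut). In form: [[[dx, dy, dz, wx, wy, wz, fingers], ...]]. A call has exactly 10 rows; each row shifts and turns the commanded pose from where the row before left it, along the tool's axes as they then stand; what a row does not reach is not made up. Full scale, the value 1, is 0.12 m for a shift and 0.15 rad for a turn. A row lasts 1/8 s, in which the tool goes at most 62.5 mm and 10.7 degrees, less where a joint would pass 70% of its speed; a pose out of reach is approached as far as the arm can. A call with a number of a shift or a turn outside -1 to 1 is refused whole. A call with a gripper value outside its range is refused whole. The fingers move at their own pace and stop on an object; the grip force is fixed at half the most. Time passes only in rows, so rows that do not move let the fingers close, or fill a call up. It gives the time, the measured TCP pose, the force, the opening and the grip force at its end, in the units of the state.
- manip.state(): the state, without advancing time (a new reading comes with each control period).
- manip.grab_frame(name): name is "scene" or "side" or "wrist"; returns a dict with "pixels" (480x640x3 uint8, blue, green, red), "depth" (480x640 float32, m along the optical axis (not along the pixel's ray), 0 where there is no reading), "vfov" (degrees; the focal length in pixels is half the picture's height over the tangent of half this angle, whatever the lens; pixels are square), "cx", "cy" (the principal point, pixels), "dist_coeffs" ([k1, k2, p1, p2, k3] as OpenCV has them; the pictures are not rectified), "view" (4x4, takes a point from world to camera coordinates). Camera axes: x right, y down, z forward; pixel columns grow to the right and rows downward; lengths in m; the calibration is good to about 2 mm. A picture is of the moment at which its call begins.
- manip.job_done(): hands the job in; it is judged then, once.
The state is a dict: "time": time; "joint_pos": joint angles; "joint_vel": joint speeds; "joint_efforts": joint torques, N m; "tool_pos": TCP position; "tool_rot": TCP orientation; "contact_force": force on the tool from outside, world axes, zero at the start; "ft_torque": the same for the moment, N m; "gripper_width": opening from 0.0 (shut) to 1.0 (fully open); "grasp_force": force on a finger pad.
Only numpy, scipy, OpenCV 4.12 (cv2) and the standard library are available. Lean on these libraries where they do the work, as an engineer would, in place of code of your own. Each camera call takes 0.05 s, during which the arm holds its last target. There are 200 camera calls.

## Task

Clamp the white plate with the wax ornament in the modelling board's spring clip: bring it up to the clip, hold the thumb tab down with one fingertip and, keeping it down, push the plate in under the jaw with the other until it meets the stop bar, then let go so that the clip grips it. Only push the plate, never pick it up; do not touch the wax, and leave the other things on the bench where they are.

Things in the scene. Friction and masses are not known exactly. Their poses are not given: they have to be found in the camera images.
- board: Pale wooden modelling board, 216 x 116 x 15 mm, screwed to the bench. Origin: centre of its underside, on the bench; x along its length, towards the clip; z up. Its top, the deck, is 15 mm above the origin. Two side strips, 5 mm high, 10 mm wide, along y = +-48 mm from x = -103 to +47 mm leave a channel 86 mm wide for the plate. The steel clip stands across the channel near the +x end.
- plate: White glazed plate, 36 (x) x 70 (y) x 6 mm, about 40 g, loose on the deck between the side strips, short of the clip. Origin: centre of its underside; x points to the clip, at the start up to 0.2 rad off the board's x. Fully home, its leading edge meets the stop bar and its origin is at board x = +22 mm.
- wax: Brown wax scroll on top of the plate, 10 (x) x 44 (y) mm, 5 mm high at most, delicate. Origin: centre of its underside, 3 mm behind the plate's centre (towards the plate's -x) and on its top face; so the plate's rear 10 mm is bare.
- jaw_lip (a point): Underside of the lip of the clip's steel jaw, 60 mm wide, at mid-width. The rolled lip touches the deck when shut, outermost at board x = 28 mm; with the tab right down the lip is 9 mm above the deck, outermost at x = 26 mm: until it is open keep the plate's leading edge behind x = 25 mm. Shut, it does not give way to the plate.
- thumb_tab (a point): Centre of the upper face of the clip's flat steel thumb tab, 36 (x) x 46 (y) x 1.5 mm, beyond the hinge as seen from the plate. At rest it slopes up away from the hinge at 0.55 rad, far end 28 mm above the deck; right down it lies level, upper face 2 mm above the deck, from board x = 55 to 91 mm.
- stop (a point): Middle of the foot of the stop bar's face, on the deck at board x = +40 mm, y = 0. The bar is 60 mm wide and 5.5 mm high and lies under the clip's hinge; the hinge is at board x = 45 mm, 10 mm above the deck, between two ears 14 mm high at y = +-34 mm.
- clip (a joint): Angle of the clip: 0 shut on the deck, about 0.34 when gripping the plate, 0.55 with the tab right down (end of travel). A spring closes it: about 3 N on the middle of the tab starts it, about 7 N holds it right down. From about 0.45 the plate passes under the jaw and the tab is lower than the plate's top; pressed hard at its end of travel, a fingertip sticks on it rather than slides.
- stylus: Bystander: wooden-handled stylus, 120 mm long (x), 8 mm thick, lying beside the board. Origin on the bench under it.
- wax_knife: Bystander: black-handled wax knife, 150 mm long (x), 10 mm thick, lying beside the board. Origin on the bench under it.
- spare_plate: Bystander: bare spare plate without wax, 36 x 70 x 6 mm, lying on the bench. Origin: centre of its underside.
- wax_bar: Bystander: dark brown bar of wax, 70 x 28 x 20 mm. Origin: centre of its underside.
- tin: Bystander: round aluminium tin, 54 mm across, 30 mm high. Origin: centre of its underside.
- stone: Bystander: grey pebble, 74 mm across, 34 mm high. Origin: centre of its underside.
Mind the look-alikes: they are no part of the job. Leave any black look-alike of the plate alone.

How it is judged:
By the outcome, as a careful person would: the job done as asked, in the order asked, and still so for the second after the job is handed in, with the robot touching nothing.
It also fails if it takes over 61 s, if anything falls off the work surface, if the arm or the gripper's body presses on something with over 40 N, if the wrist force passes 120 N, or if a joint passes its speed limit or range.

## Working session

There is one attempt and no reset: what is moved stays moved. The work goes in short steps, Python scripts to look and compute and a tool call to move; the robot and the scene stay as the last step left them, time stands still between calls to the robot, and variables do not carry over. Pictures are saved under pics/ and viewed, at most 10 in all, crops included, and the job is handed in when it is done.

Besides the shell and the picture viewer there is one more tool, called after ">>>" as name(argument=value, ...), one argument or row to a line, values as JSON. move_arm: Moves the arm, as the interface text tells. Its arguments: {"type":"object","properties":{"plan":{"type":"array"}},"required":["plan"]}

```bash
ls; mkdir -p pics; cat > h.py <<'E'
import numpy as np,cv2
from plant import manip
def grab(n):
    f=manip.grab_frame(n); f['f']=240/np.tan(np.radians(f['vfov'])/2)
    f['K']=np.array([[f['f'],0,f['cx']],[0,f['f'],f['cy']],[0,0,1]]); f['d']=np.array(f['dist_coeffs'],float); f['V']=np.array(f['view']); return f
def world(f,uv,z=None):
    uv=np.array(uv,float).reshape(-1,2)
    n=cv2.undistortPoints(uv.reshape(-1,1,2),f['K'],f['d']).reshape(-1,2)
    R=f['V'][:3,:3];t=f['V'][:3,3]; r=np.c_[n,np.ones(len(n))]
    if z is None:
        d=np.array([f['depth'][int(round(v)),int(round(u))] for u,v in uv]); return (r*d[:,None]-t)@R
    c=-R.T@t; w=r@R; return c+w*((z-c[2])/w[:,2])[:,None]
def proj(f,P):
    R=f['V'][:3,:3]; return cv2.projectPoints(np.array(P,float).reshape(-1,1,3),cv2.Rodrigues(R)[0],f['V'][:3,3],f['K'],f['d'])[0].reshape(-1,2)
E
python3 - <<'E'
from h import *
import pickle
F={n:grab(n) for n in('scene','side','wrist')}
pickle.dump(F,open('F0.pkl','wb'))
for n in F: cv2.imwrite(f'pics/{n}0.png',F[n]['pixels']); V=F[n]['V']; print(n,-V[:3,:3].T@V[:3,3],V[2,:3],F[n]['f'])
print(manip.state())
E
```

```text
pics
scene [ 0.92219395 -0.3291605   0.92623112] [-0.33716599  0.38911582 -0.85726774] 611.4408133631347
side [ 0.51998987 -0.64685462  0.52064409] [ 0.06571181  0.82980844 -0.55416596] 560.1160033408597
wrist [0.62443327 0.07520222 0.37393102] [-0.00217926 -0.29950735 -0.95409151] 332.54497294713
{'time': 0.15, 'joint_pos': array([-1.18976800e-01,  5.32107259e-02,  1.61397976e+00,  1.42594707e-05,
        1.47600733e+00, -1.19012191e-01]), 'joint_vel': array([-0.00049198, -0.00142053, -0.00466447,  0.00037664, -0.00011547,
        0.00059731]), 'joint_efforts': array([ 5.10442842e-04, -3.94241810e+01, -3.70721948e+01, -1.15854355e-04,
        4.61802789e-03,  5.00508997e-05]), 'tool_pos': array([6.24511803e-01, 7.72715478e-05, 2.30341325e-01]), 'tool_rot': array([-6.35256536e-04,  7.07094522e-01,  7.07118585e-01, -4.90547709e-04]), 'contact_force': array([0.17401412, 0.51847368, 0.15739796]), 'ft_torque': array([-0.01685523, -0.01573216,  0.00596575]), 'grasp_force': 0.0, 'gripper_width': 0.9972736609210435}
```

View pics/scene0.png

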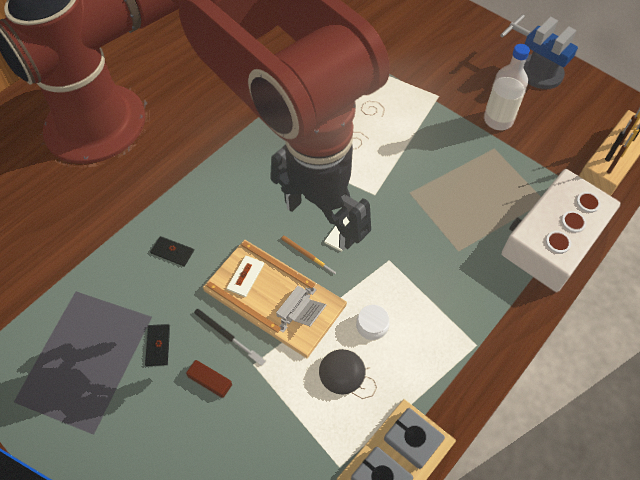

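View pics/wrist0.png

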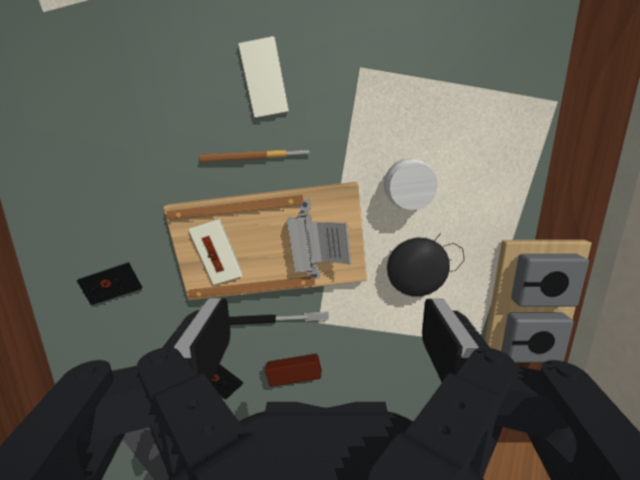

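Scene view: the board is at about (275,295). The wrist view shows it at (165–366, 183–299), with the clip at (318,245).

Plate candidates in the wrist view:
- (215,252): white with brown wax, on the deck
- (263,77): bare spare plate
- (110,284) and (225,380): black look-alikes

Only the one at (215,252) fits the description. I'll confirm it in an enlarged crop.

```bash
python3 - <<'E'
from h import *
import pickle
F=pickle.load(open('F0.pkl','rb')); f=F['wrist']; im=f['pixels']
cv2.imwrite('pics/crop1.png',cv2.resize(im[172:312,155:380],None,fx=3.5,fy=3.5,interpolation=cv2.INTER_CUBIC))
# white plate + board by segmentation
W=np.full((480,640,3),0.)
R=f['V'][:3,:3];t=f['V'][:3,3]
uv=np.stack(np.meshgrid(np.arange(640.),np.arange(480.)),-1).reshape(-1,1,2)
n=cv2.undistortPoints(uv,f['K'],f['d']).reshape(-1,2)
P=((np.c_[n,np.ones(len(n))]*f['depth'].reshape(-1,1)-t)@R).reshape(480,640,3)
hsv=cv2.cvtColor(im,cv2.COLOR_BGR2HSV)
roi=np.zeros((480,640),bool); roi[170:312,155:372]=1
hi=roi&(P[...,2]>0.008)&(P[...,2]<0.06)&(np.abs(P[...,1]-0.17)<0.3)
def big(m):
    k,l,s,c=cv2.connectedComponentsWithStats(m.astype(np.uint8)); i=1+np.argmax(s[1:,4]); return l==i
b=big(hi); print('board',cv2.minAreaRect(P[b][:,:2].astype(np.float32)*1000), np.median(P[b][:,2]))
w=roi&(hsv[...,1]<45)&(hsv[...,2]>150); w[:,260:]=0; w=big(w)
print('plate',cv2.minAreaRect(P[w][:,:2].astype(np.float32)*1000),np.median(P[w][:,2]))
E
```

```text
board ((557.76220703125, -43.35247802734375), (215.51904296875, 115.98025512695312), 6.742189407348633) 0.0168449538260742
plate ((561.070556640625, -11.587272644042969), (201.03038024902344, 75.99871826171875), 33.15890121459961) 0.02218867995264397
```

View pics/crop1.png

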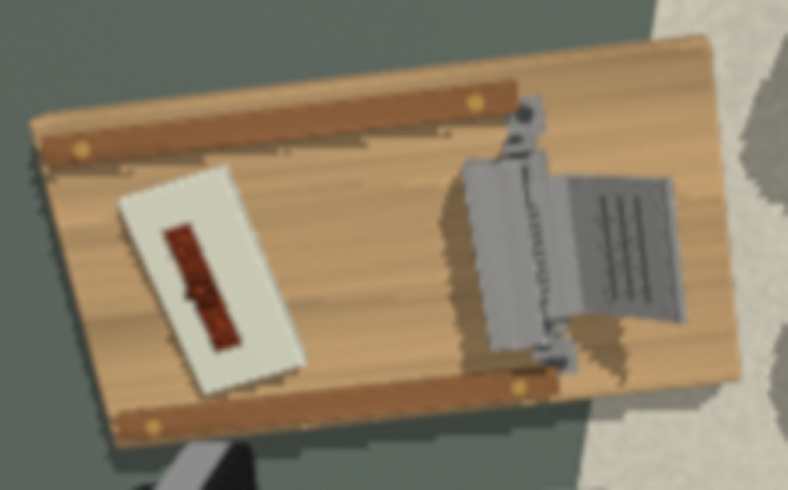

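The crop shows the wax-bearing white plate, with crop corners (118,200), (228,165), (305,362) and (207,395), and the clip at its right. The board fit is 215.5 x 116 mm, which matches the given size. Next I'll get the plate's pose in the board frame.

```bash
cat >> h.py <<'E'
YAW=np.radians(6.742); BC=np.array([.5578,-.0434])
Rb=np.array([[np.cos(YAW),-np.sin(YAW)],[np.sin(YAW),np.cos(YAW)]])
def b2w(p): return BC+Rb@np.array(p)
def w2b(p): return (np.array(p)[...,:2]-BC)@Rb
def tool():
    s=manip.state(); from scipy.spatial.transform import Rotation as Ro
    q=s['tool_rot']; M=Ro.from_quat([q[1],q[2],q[3],q[0]]).as_matrix(); return s,M
E
python3 - <<'E'
from h import *
import pickle
F=pickle.load(open('F0.pkl','rb')); f=F['wrist']
c=lambda L:np.array(L)/3.5+[155,172]
np.set_printoptions(precision=4,suppress=True)
P=w2b(world(f,c([(118,200),(228,165),(305,362),(207,395)]),.021)); print(P, P.mean(0))
print('edges',np.linalg.norm(np.roll(P,-1,0)-P,axis=1), 'yaw', [np.arctan2(*(P[1]-P[0])[::-1]),np.arctan2(*(P[2]-P[3])[::-1])])
print('tab far',w2b(world(f,c([(670,180),(684,322)]),.043)),'strip end',w2b(world(f,c([(517,82)]),.02)), 'lip',w2b(world(f,c([(465,165),(492,350)]),.018)))
s,M=tool(); print('tcp in board',w2b(s['tool_pos'][:2]),M)
for p in [(-.1,0),(-.09,0),(-.08,0),(-.03,0),(0.03,0)]: print(p,b2w(p))
E
```

```text
[[-0.0828  0.0291]
 [-0.0457  0.0361]
 [-0.0347 -0.0325]
 [-0.0695 -0.0404]] [-0.0582 -0.0019]
edges [0.0377 0.0695 0.0357 0.0708] yaw [np.float64(0.18797555024740714), np.float64(0.22432036431970234)]
tab far [[ 0.0903  0.021 ]
 [ 0.0901 -0.0241]] strip end [[0.0476 0.0512]] lip [[ 0.0275  0.0267]
 [ 0.0268 -0.0367]]
tcp in board [0.0714 0.0353] [[-0.      1.     -0.0016]
 [ 1.      0.      0.0002]
 [ 0.0002 -0.0016 -1.    ]]
(-0.1, 0) [ 0.4585 -0.0551]
(-0.09, 0) [ 0.4684 -0.054 ]
(-0.08, 0) [ 0.4784 -0.0528]
(-0.03, 0) [ 0.528  -0.0469]
(0.03, 0) [ 0.5876 -0.0399]
```

>>> move_arm(
  plan=[
    [[-0.095,-0.277,0.217,0,0,0,0.53],[-0.095,-0.277,0.217,0,0,0,0.53],[-0.095,-0.277,0.217,0,0,0,0.53],[-0.095,-0.277,0.217,0,0,0,0.53],[-0.095,-0.277,0.217,0,0,0,0.53],[0,0,0,0,0,0.969,0.53],[0,0,0,0,0,0.969,0.53],[0,0,0,0,0,0.969,0.53],[0,0,0,0,0,0.969,0.53],[0,0,0,0,0,0.969,0.53]],
  ],
)

```text
time: 1.4
tool_pos: [0.4585, -0.0569, 0.1008]
tool_rot: [-0.0, 0.913, 0.407, -0.0]
contact_force: [0.3, -0.2, 0.5]
gripper_width: 0.467
grasp_force: 0.0
```

>>> move_arm(
  plan=[
    [[0,0,0,0,0,0.969,0.53],[0,0,0,0,0,0.969,0.53],[0,0,0,0,0,0.969,0.53],[0,0,0,0,0,0.969,0.53],[0,0,0,0,0,0.969,0.53],[0,0,0,0,0,0,0.53],[0,0,0,0,0,0,0.53],[0,0,0,0,0,0,0.53],[0,0,0,0,0,0,0.53],[0,0,0,0,0,0,0.53]],
  ],
)

```text
time: 2.65
tool_pos: [0.4588, -0.057, 0.1011]
tool_rot: [0.0, 0.998, 0.059, -0.0]
contact_force: [-0.0, -0.4, 0.0]
gripper_width: 0.468
grasp_force: 0.0
```

```bash
cat > st.py <<'E'
from h import *
np.set_printoptions(precision=4,suppress=True)
s,M=tool(); print('t',s['time'],'board',w2b(s['tool_pos'][:2]),'z',s['tool_pos'][2],'F',s['contact_force'],'w',s['gripper_width'],'g',s['grasp_force'],'j6',s['joint_pos'][5])
b=np.array([[*Rb[0],0],[*Rb[1],0],[0,0,1]]); print('tool axes in board\n',b.T@M)
E
python3 st.py; python3 -c "
from h import *
f=grab('side');import pickle;pickle.dump(f,open('s1.pkl','wb'));im=f['pixels']
p=proj(f,[[.46,-.055,.09]])[0].astype(int);print(p)
x,y=max(p[0]-100,0),max(p[1]-90,0);cv2.imwrite('pics/s1.png',cv2.resize(im[y:y+180,x:x+240],None,fx=3,fy=3))"
```

```text
t 2.65 board [-0.0999 -0.0019] z 0.1011104547592272 F [-0.0277 -0.4374  0.0232] w 0.46777640047250296 g 0.0 j6 1.168405567930768
tool axes in board
 [[ 1.     -0.0001 -0.    ]
 [-0.0001 -1.     -0.    ]
 [-0.      0.     -1.    ]]
[231 269]
```

View pics/s1.png

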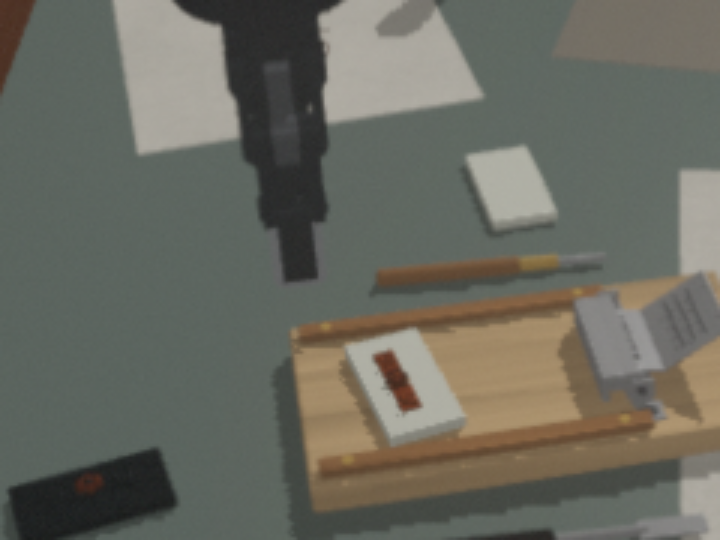

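The side view shows the near fingertip at crop (300,280), above and behind the plate. I'll work out its true tip height.

```bash
python3 -c "
from h import *
import pickle
f=pickle.load(open('s1.pkl','rb'))
w=b2w([-.1,-.029])
for z in (.095,.1,.105,.11): print(z,proj(f,[[*w,z]]))
print('target px', 231,272.6, 'depth',world(f,[[231,268]]))"
```

```text
0.095 [[232.20174282 279.64864887]]
0.1 [[231.81978025 276.46969345]]
0.105 [[231.43561088 273.26439987]]
0.11 [[231.04923123 270.03254911]]
target px 231 272.6 depth [[ 0.46254244 -0.0879179   0.11598627]]
```

>>> move_arm(
  plan=[
    [[0,0,0.16,0,0,0,0.53],[0,0,0.16,0,0,0,0.53],[0,0,0.16,0,0,0,0.53],[0,0,0.12,0,0,0,0.53],[0,0,0.06,0,0,0,0.53],[0,0,0.02,0,0,0,0.53],[0,0,0.02,0,0,0,0.53],[0,0,0.02,0,0,0,0.53],[0,0,0.01,0,0,0,0.53],[0,0,0,0,0,0,0.53]],
  ],
)

```text
time: 3.95
tool_pos: [0.4589, -0.057, 0.0136]
tool_rot: [0.0, 0.998, 0.059, 0.0]
contact_force: [0.6, -0.4, 0.4]
gripper_width: 0.471
grasp_force: 0.0
```

```bash
python3 st.py; python3 -c "
from h import *
f=grab('side');im=f['pixels']
cv2.imwrite('pics/s2.png',cv2.resize(im[210:350,170:390],None,fx=3.5,fy=3.5))"
```

```text
t 3.95 board [-0.0998 -0.0019] z 0.013609564473813143 F [ 0.5806 -0.4156  0.3753] w 0.47103504850422917 g 0.0 j6 1.1686816328986314
tool axes in board
 [[ 1.     -0.0003  0.0002]
 [-0.0003 -1.     -0.0001]
 [ 0.0002  0.0001 -1.    ]]
```

View pics/s2.png

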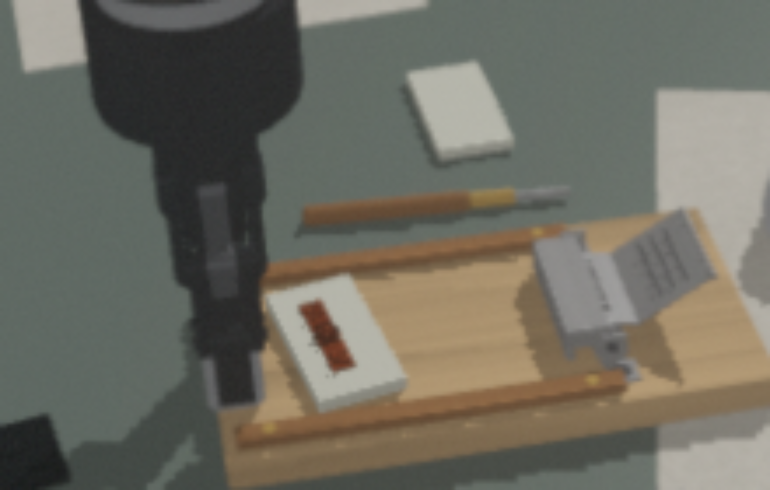

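>>> move_arm(
  plan=[
    [[0.03,0,0.013,0,0,0,0.53],[0.05,0,0,0,0,0,0.53],[0.05,0,0,0,0,0,0.53],[0.05,0,0,0,0,0,0.53],[0.05,0,0,0,0,0,0.53],[0.05,0,0,0,0,0,0.53],[0.05,0,0,0,0,0,0.53],[0.05,0,0,0,0,0,0.53],[0.05,0,0,0,0,0,0.53],[0.03,0,0,0,0,0,0.53]],
  ],
)

```text
time: 5.25
tool_pos: [0.5129, -0.051, 0.0134]
tool_rot: [0.0, 0.998, 0.059, -0.002]
contact_force: [-11.1, -0.6, 14.2]
gripper_width: 0.469
grasp_force: 7.3
```

```bash
python3 st.py; cat > look.py <<'E'
import sys
from h import *
n,o,x,y,w,h,k=sys.argv[1:]; x,y,w,h=map(int,(x,y,w,h));k=float(k)
f=grab(n)
import pickle; pickle.dump(f,open(o+'.pkl','wb'))
cv2.imwrite(f'pics/{o}.png',cv2.resize(f['pixels'][y:y+h,x:x+w],None,fx=k,fy=k,interpolation=cv2.INTER_CUBIC))
E
python3 look.py side s3 170 210 220 140 3.5
```

```text
t 5.25 board [-0.0455 -0.0023] z 0.013430813067983188 F [-11.1302  -0.5727  14.2019] w 0.4690120647652397 g 7.325036925030872 j6 1.2112044190743392
tool axes in board
 [[ 1.      0.0004 -0.0043]
 [ 0.0004 -1.     -0.0005]
 [-0.0043  0.0005 -1.    ]]
```

View pics/s3.png

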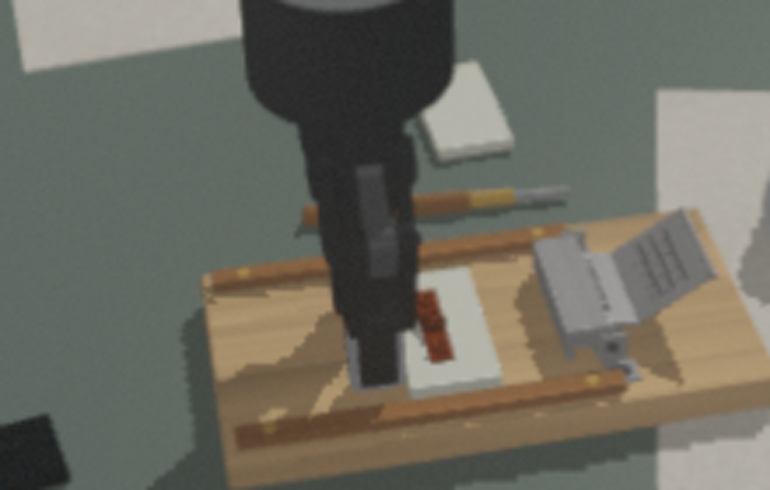

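The side view shows the plate squared up against both fingertips, with its rear edge near board x = -34 mm. The fingers press on the deck at 14 N, so I'll raise them 2 mm and push on.

>>> move_arm(
  plan=[
    [[0,0,-0.017,0,0,0,0.53],[0.02,0,0,0,0,0,0.53],[0.02,0,0,0,0,0,0.53],[0.02,0,0,0,0,0,0.53],[0.02,0,0,0,0,0,0.53],[0.02,0,0,0,0,0,0.53],[0.02,0,0,0,0,0,0.53],[0.02,0,0,0,0,0,0.53],[0.015,0,0,0,0,0,0.53],[0,0,0,0,0,0,0.53]],
  ],
)

```text
time: 6.55
tool_pos: [0.5323, -0.0484, 0.0141]
tool_rot: [0.0, 0.998, 0.059, 0.0]
contact_force: [0.0, 0.2, 0.5]
gripper_width: 0.469
grasp_force: 0.0
```

```bash
python3 st.py;python3 - <<'E'
from h import *
f=grab('side')
# plate near side edge & wax: colour blobs in the side view
P=[]
hsv=cv2.cvtColor(f['pixels'],cv2.COLOR_BGR2HSV)
m=((hsv[...,1]<50)&(hsv[...,2]>140)).astype(np.uint8); m[:265]=0; m[330:]=0; m[:,:240]=0;m[:,345:]=0
k,l,s,c=cv2.connectedComponentsWithStats(m)
for i in range(1,k):
    if s[i,4]>60:
        ys,xs=np.where(l==i); W=w2b(world(f,np.c_[xs,ys],.021)); print(s[i],W.min(0),W.max(0),np.percentile(W,[2,98],axis=0).ravel())
E
python3 look.py scene sc4 180 210 200 150 4
```

```text
t 6.55 board [-0.0259 -0.0019] z 0.014062930343417861 F [0.0413 0.1985 0.4867] w 0.4687049167920902 g 0.0 j6 1.2235138675656372
tool axes in board
 [[ 1.     -0.0003  0.0002]
 [-0.0003 -1.     -0.0001]
 [ 0.0002  0.0001 -1.    ]]
[336 281   9  17  66] [ 0.04843639 -0.00527502] [0.06032966 0.03225537] [ 0.04925165 -0.0024789   0.05956905  0.03049603]
[300 284  28  36 544] [-0.01534664 -0.03854593] [0.02111861 0.03335927] [-0.013617   -0.03767916  0.0203597   0.03109856]
```

View pics/sc4.png

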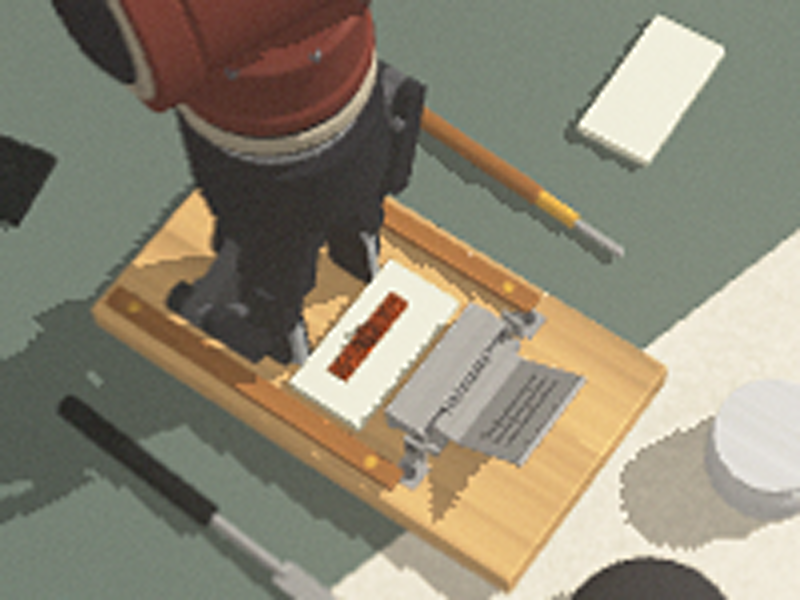

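The scene view shows the plate square just short of the jaw, at x about -15 to +21 mm, with nothing else disturbed. Next: back off, lift, turn a quarter, and straddle the clip with the gripper open.

>>> move_arm(
  plan=[
    [[-0.05,0,0,0,0,0,0.53],[0,0,-0.15,0,0,0,0.53],[0,0,-0.2,0,0,0,0.53],[0,0,-0.2,0,0,0,0.53],[0,0,-0.15,0,0,0,0.3],[0,0,0,0,0,-1,0.2],[0,0,0,0,0,-1,0.1],[0,0,0,0,0,-1,0],[0,0,0,0,0,-1,0],[0,0,0,0,0,-1,0]],
  ],
)

```text
time: 7.9
tool_pos: [0.5261, -0.0491, 0.0987]
tool_rot: [0.0, 0.906, 0.422, 0.0]
contact_force: [-0.9, 0.0, -0.1]
gripper_width: 0.997
grasp_force: 0.0
```

>>> move_arm(
  plan=[
    [[0,0,0,0,0,-1,0],[0,0,0,0,0,-1,0],[0,0,0,0,0,-1,0],[0,0,0,0,0,-1,0],[0,0,0,0,0,-1,0],[0,0,0,0,0,-0.472,0],[0,0.15,0,0,0,0,0],[0,0.15,0,0,0,0,0],[0,0.162,0,0,0,0,0],[0,0,0,0,0,0,0]],
  ],
)

```text
time: 9.15
tool_pos: [0.582, -0.0426, 0.0988]
tool_rot: [0.0, 0.664, 0.747, 0.0]
contact_force: [-0.2, 0.1, 0.0]
gripper_width: 0.999
grasp_force: 0.0
```

```bash
python3 st.py
```

```text
t 9.15 board [ 0.0242 -0.002 ] z 0.09879947926932196 F [-0.1775  0.1229  0.0137] w 0.999009866644954 g 0.0 j6 -0.3182032137109142
tool axes in board
 [[-0.      1.      0.0008]
 [ 1.      0.     -0.0003]
 [-0.0003  0.0008 -1.    ]]
```

>>> move_arm(
  plan=[
    [[0,-0.006,0.1,0,0,0,0],[0,0,0.1,0,0,0,0],[0,0,0.1,0,0,0,0],[0,0,0.1,0,0,0,0],[0,0,0.05,0,0,0,0],[0,0,0.04,0,0,0,0],[0,0,0.04,0,0,0,0],[0,0,0,0,0,0,0],[0,0,0,0,0,0,0],[0,0,0,0,0,0,0]],
  ],
)

```text
time: 10.4
tool_pos: [0.5807, -0.0427, 0.0348]
tool_rot: [0.0, 0.664, 0.747, 0.0]
contact_force: [-0.6, -0.6, -0.5]
gripper_width: 1.001
grasp_force: 0.0
```

```bash
python3 st.py; python3 look.py side s5 210 200 200 150 4; python3 -c "
from h import *
import pickle
f=pickle.load(open('s5.pkl','rb'))
for q in [(-.019,-.013,.048),(-.019,-.013,.043),(.066,-.013,.048),(.0805,-.013,.048),(-.015,-.037,.021)]: print(q,(proj(f,[[*b2w(q[:2]),q[2]]])[0]-[210,200])*4)"
```

```text
t 10.4 board [ 0.0228 -0.002 ] z 0.034756941520633675 F [-0.6436 -0.5858 -0.4978] w 1.0007213662350445 g 0.0 j6 -0.3184886400606203
tool axes in board
 [[ 0.0003  1.      0.0006]
 [ 1.     -0.0003 -0.0002]
 [-0.0002  0.0006 -1.    ]]
(-0.019, -0.013, 0.048) [338.6850803  369.35860568]
(-0.019, -0.013, 0.043) [339.16256068 380.92471227]
(0.066, -0.013, 0.048) [583.19151163 334.93880438]
(0.0805, -0.013, 0.048) [623.92130982 329.12916225]
(-0.015, -0.037, 0.021) [365.78063468 474.50208799]
```

View pics/s5.png

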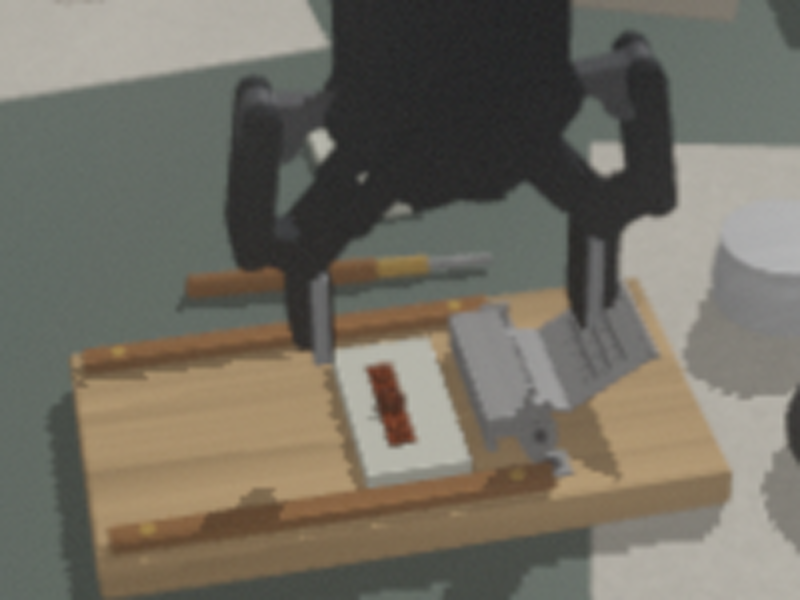

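The side view shows the left fingertip a few mm behind the plate's rear edge (crop (330,360)) and the right one over the tab (595,320), clear of the jaw and the wax. Pressing slowly.

>>> move_arm(
  plan=[
    [[0,0,0.025,0,0,0,0],[0,0,0.025,0,0,0,0],[0,0,0.025,0,0,0,0],[0,0,0.025,0,0,0,0],[0,0,0.02,0,0,0,0],[0,0,0.02,0,0,0,0],[0,0,0.02,0,0,0,0],[0,0,0.02,0,0,0,0],[0,0,0.02,0,0,0,0],[0,0,0,0,0,0,0]],
  ],
)

```text
time: 11.7
tool_pos: [0.5814, -0.0426, 0.011]
tool_rot: [0.001, 0.664, 0.747, 0.001]
contact_force: [-0.4, 1.5, 4.3]
gripper_width: 1.002
grasp_force: 2.3
```

```bash
python3 st.py
```

```text
t 11.7 board [ 0.0235 -0.002 ] z 0.011007306436823551 F [-0.4098  1.5478  4.2556] w 1.0017732611251522 g 2.3087530222255737 j6 -0.31850956404413
tool axes in board
 [[ 0.0004  1.      0.002 ]
 [ 1.     -0.0004 -0.0003]
 [-0.0003  0.002  -1.    ]]
```

>>> move_arm(
  plan=[
    [[0,0,0.01,0,0,0,0],[0,0,0.01,0,0,0,0],[0,0,0.01,0,0,0,0],[0,0,0.01,0,0,0,0],[0,0,0.005,0,0,0,0],[0,0,0,0,0,0,0],[0,0,0,0,0,0,0],[0,0,0,0,0,0,0],[0,0,0,0,0,0,0],[0,0,0,0,0,0,0]],
  ],
)

```text
time: 12.95
tool_pos: [0.5808, -0.0426, 0.0057]
tool_rot: [0.0, 0.664, 0.747, 0.0]
contact_force: [-1.7, 1.0, 8.1]
gripper_width: 1.002
grasp_force: 3.6
```

```bash
python3 st.py; python3 look.py side s6 250 210 160 120 5
```

```text
t 12.95 board [ 0.023 -0.002] z 0.005708638064171198 F [-1.7477  0.9507  8.1429] w 1.0021805360931657 g 3.5780702310148627 j6 -0.31856723859754293
tool axes in board
 [[ 0.0002  1.      0.0006]
 [ 1.     -0.0002 -0.0001]
 [-0.0001  0.0006 -1.    ]]
```

View pics/s6.png

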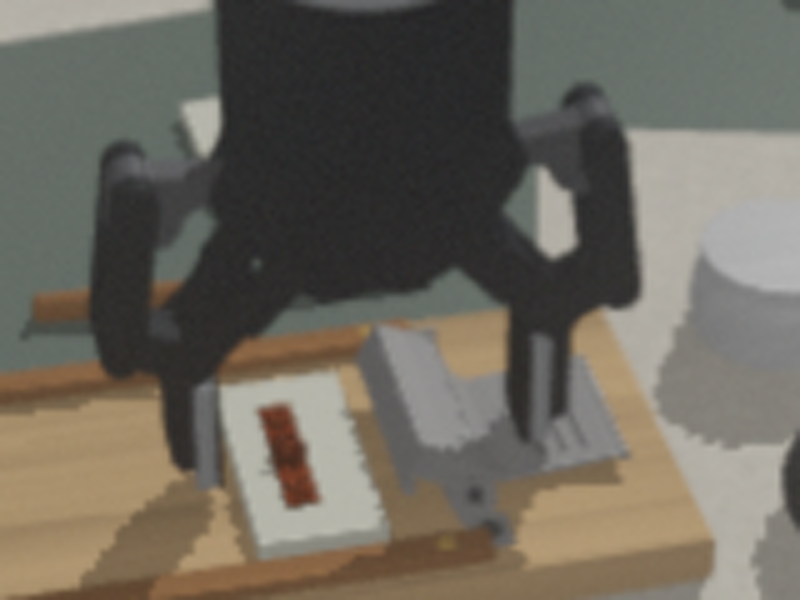

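The side view shows the jaw raised and the tab nearly level, with the left finger still just behind the plate. A little further to the end of travel.

>>> move_arm(
  plan=[
    [[0,0,0.005,0,0,0,0],[0,0,0.005,0,0,0,0],[0,0,0.004,0,0,0,0],[0,0,0,0,0,0,0],[0,0,0,0,0,0,0],[0,0,0,0,0,0,0],[0,0,0,0,0,0,0],[0,0,0,0,0,0,0],[0,0,0,0,0,0,0],[0,0,0,0,0,0,0]],
  ],
)

```text
time: 14.25
tool_pos: [0.5804, -0.0427, 0.0041]
tool_rot: [-0.0, 0.664, 0.747, -0.0]
contact_force: [-4.6, 0.4, 8.2]
gripper_width: 1.004
grasp_force: 4.5
```

```bash
python3 st.py
```

```text
t 14.25 board [ 0.0225 -0.002 ] z 0.004097372723111375 F [-4.5826  0.3586  8.1898] w 1.0043376424074069 g 4.506015594815835 j6 -0.3185432343779228
tool axes in board
 [[ 0.0002  1.     -0.0006]
 [ 1.     -0.0002 -0.    ]
 [-0.     -0.0006 -1.    ]]
```

The tab is down: 8 N, tip height about 17 mm. Now close the fingers while shifting forward and up, so the tab finger stays put and the other one advances.

>>> move_arm(
  plan=[
    [[0,0.007,-0.003,0,0,0,0.02],[0,0.007,-0.004,0,0,0,0.04],[0,0.007,-0.004,0,0,0,0.06],[0,0.007,-0.004,0,0,0,0.08],[0,0.007,-0.004,0,0,0,0.1],[0,0,0,0,0,0,0.1],[0,0,0,0,0,0,0.1],[0,0,0,0,0,0,0.1],[0,0,0,0,0,0,0.1],[0,0,0,0,0,0,0.1]],
  ],
)

```text
time: 15.5
tool_pos: [0.5847, -0.0422, 0.007]
tool_rot: [-0.0, 0.664, 0.747, -0.0]
contact_force: [-6.0, 1.5, 12.4]
gripper_width: 0.903
grasp_force: 6.1
```

```bash
python3 st.py; python3 look.py side s7 250 210 160 120 5
```

```text
t 15.5 board [ 0.0268 -0.002 ] z 0.006957101257586681 F [-5.972   1.529  12.3697] w 0.9028155345985768 g 6.0990732978098094 j6 -0.31632342530649593
tool axes in board
 [[ 0.0001  1.     -0.0007]
 [ 1.     -0.0001 -0.    ]
 [-0.     -0.0007 -1.    ]]
```

View pics/s7.png

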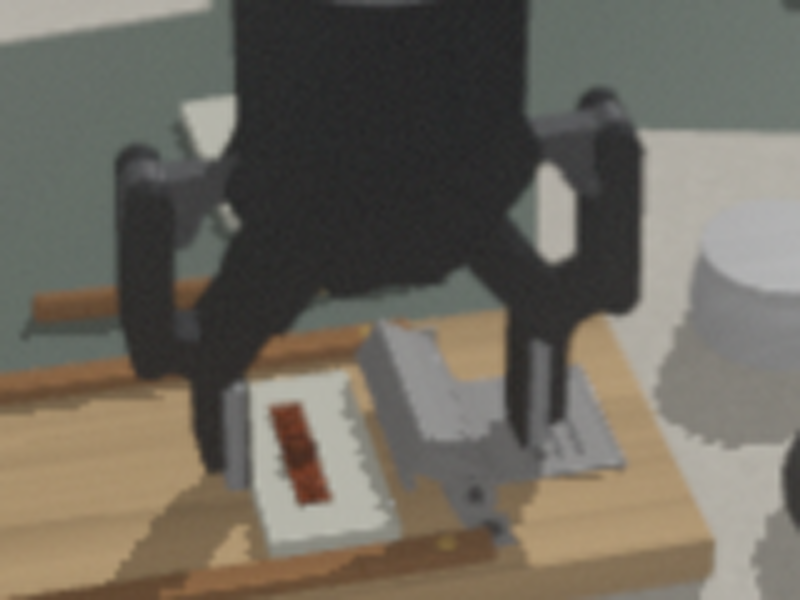

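The side view shows the jaw open, the tab level, and the plate now in contact with the left fingertip and moving square. Continuing, with numeric checks only from here.

>>> move_arm(
  plan=[
    [[0,0.007,-0.004,0,0,0,0.12],[0,0.007,-0.004,0,0,0,0.14],[0,0.007,-0.004,0,0,0,0.16],[0,0.007,-0.004,0,0,0,0.18],[0,0.007,-0.003,0,0,0,0.2],[0,0.007,-0.003,0,0,0,0.22],[0,0.007,-0.003,0,0,0,0.24],[0,0,0,0,0,0,0.24],[0,0,0,0,0,0,0.24],[0,0,0,0,0,0,0.24]],
  ],
)

```text
time: 16.8
tool_pos: [0.5906, -0.0415, 0.0105]
tool_rot: [-0.0, 0.664, 0.747, -0.0]
contact_force: [-7.8, 1.5, 15.0]
gripper_width: 0.759
grasp_force: 7.5
```

```bash
cat > wax.py <<'E'
from h import *
import pickle,sys
def m(f):
    hsv=cv2.cvtColor(f['pixels'],cv2.COLOR_BGR2HSV); R=np.zeros((480,640),bool); R[275:325,285:345]=1
    red=R&((hsv[...,0]<9)|(hsv[...,0]>172))&(hsv[...,1]>150)&(hsv[...,2]<170)
    k,l,s,c=cv2.connectedComponentsWithStats(red.astype(np.uint8)); i=1+np.argmax(s[1:,4])
    ys,xs=np.where(l==i); W=w2b(world(f,np.c_[xs,ys],.025)); 
    p=np.polyfit(W[:,1],W[:,0],1); return s[i],W.mean(0)*1000,'skew',-p[0]
if __name__=='__main__':
    np.set_printoptions(precision=2,suppress=True)
    for n in ('s5','s6','s7'): print(n,*m(pickle.load(open(n+'.pkl','rb'))))
    f=grab('side'); pickle.dump(f,open('cur.pkl','wb')); print('now',*m(f))
E
python3 st.py; python3 wax.py
```

```text
t 16.8 board [ 0.0328 -0.002 ] z 0.010527530263816726 F [-7.7652  1.5302 14.982 ] w 0.7585683363229612 g 7.459357003681362 j6 -0.31322057214397525
tool axes in board
 [[ 0.0001  1.     -0.0007]
 [ 1.     -0.0001  0.    ]
 [ 0.     -0.0007 -1.    ]]
s5 [306 303   5   4  10] [ -1.32 -13.78] skew -0.26965831108579935
s6 [306 303   6   6  19] [ -1.02 -15.56] skew 0.16899065324703466
s7 [308 302   6   7  17] [  1.9  -16.92] skew 0.03614277171278685
now [317 301   6   8  20] [ 14.64 -17.78] skew -0.037001864492842464
```

>>> move_arm(
  plan=[
    [[0,0.0035,-0.002,0,0,0,0.25],[0,0.0035,-0.002,0,0,0,0.26],[0,0.0035,-0.002,0,0,0,0.27],[0,0.0035,-0.002,0,0,0,0.28],[0,0,0,0,0,0,0.28],[0,0,0,0,0,0,0.28],[0,0,0,0,0,0,0.28],[0,0,0,0,0,0,0.28],[0,0,0,0,0,0,0.28],[0,0,0,0,0,0,0.28]],
  ],
)

```text
time: 18.1
tool_pos: [0.5923, -0.0413, 0.0114]
tool_rot: [-0.0, 0.664, 0.747, -0.0]
contact_force: [-6.6, 1.5, 14.7]
gripper_width: 0.718
grasp_force: 7.1
```

```bash
python3 st.py; sed -i 's/>150)&/>120)\&/;s/<9)|/<13)|/' wax.py; python3 wax.py
```

```text
t 18.1 board [ 0.0345 -0.002 ] z 0.011403704053767026 F [-6.6068  1.5338 14.6796] w 0.7183874817401581 g 7.121839510509744 j6 -0.31233055379280233
tool axes in board
 [[ 0.0001  1.     -0.0006]
 [ 1.     -0.0001 -0.    ]
 [-0.     -0.0006 -1.    ]]
s5 [303 292  10  19  95] [-0.98 -7.08] skew -0.004325825126450199
s6 [302 292  11  19  99] [-0.98 -6.81] skew 0.00018988505474084767
s7 [305 291  10  19  96] [ 2.08 -6.69] skew 0.0007689129924662596
now [315 290  12  19 100] [17.53 -6.91] skew 0.0005023992101313718
```

>>> move_arm(
  plan=[
    [[0,0.0035,-0.002,0,0,0,0.29],[0,0.0035,-0.002,0,0,0,0.3],[0,0.0035,-0.002,0,0,0,0.305],[0,0,0,0,0,0,0.305],[0,0,0,0,0,0,0.305],[0,0,0,0,0,0,0.305],[0,0,0,0,0,0,0.305],[0,0,0,0,0,0,0.305],[0,0,0,0,0,0,0.305],[0,0,0,0,0,0,0.305]],
  ],
)

```text
time: 19.4
tool_pos: [0.5925, -0.0413, 0.0119]
tool_rot: [-0.001, 0.664, 0.747, -0.001]
contact_force: [-10.4, 0.6, 16.3]
gripper_width: 0.7
grasp_force: 17.4
```

```bash
python3 st.py;  python3 wax.py
```

```text
t 19.4 board [ 0.0347 -0.002 ] z 0.011897822575620602 F [-10.4406   0.6098  16.3093] w 0.6995374251298638 g 17.407412524335086 j6 -0.3115927583901858
tool axes in board
 [[ 0.      1.     -0.0034]
 [ 1.     -0.      0.0001]
 [ 0.0001 -0.0034 -1.    ]]
s5 [303 292  10  19  95] [-0.98 -7.08] skew -0.004325825126450199
s6 [302 292  11  19  99] [-0.98 -6.81] skew 0.00018988505474084767
s7 [305 291  10  19  96] [ 2.08 -6.69] skew 0.0007689129924662596
now [316 290  11  19  99] [18.21 -6.64] skew 0.0011312764731189451
```

The plate has met the stop: the push reaction rose and the gap stalled. Next I'll back the pushing finger off a little with the tab still held, then lift slowly so the jaw closes.

>>> move_arm(
  plan=[
    [[0,-0.004,0.002,0,0,0,0.29],[0,-0.006,0.003,0,0,0,0.27],[0,-0.004,0.002,0,0,0,0.255],[0,0,0,0,0,0,0.255],[0,0,0,0,0,0,0.255],[0,0,0,0,0,0,0.255],[0,0,0,0,0,0,0.255],[0,0,0,0,0,0,0.255],[0,0,0,0,0,0,0.255],[0,0,0,0,0,0,0.255]],
  ],
)

```text
time: 20.7
tool_pos: [0.5916, -0.0415, 0.0109]
tool_rot: [-0.0, 0.664, 0.747, -0.0]
contact_force: [-6.0, 0.6, 11.5]
gripper_width: 0.748
grasp_force: 6.4
```

```bash
python3 st.py;  python3 wax.py|tail -1
```

```text
t 20.7 board [ 0.0338 -0.0021] z 0.010900679122303952 F [-5.961   0.5859 11.5338] w 0.7476561672002368 g 6.432454887544736 j6 -0.31244685161491204
tool axes in board
 [[ 0.0002  1.     -0.0011]
 [ 1.     -0.0002 -0.0002]
 [-0.0002 -0.0011 -1.    ]]
now [316 290  11  19  97] [18.1  -6.67] skew -0.004981226078387091
```

>>> move_arm(
  plan=[
    [[0,0,-0.015,0,0,0,0.255],[0,0,-0.015,0,0,0,0.255],[0,0,-0.015,0,0,0,0.255],[0,0,-0.015,0,0,0,0.255],[0,0,-0.015,0,0,0,0.255],[0,0,-0.02,0,0,0,0.255],[0,0,-0.03,0,0,0,0.255],[0,0,-0.03,0,0,0,0.255],[0,0,-0.05,0,0,0,0.255],[0,0,-0.05,0,0,0,0.255]],
  ],
)

```text
time: 22.0
tool_pos: [0.5918, -0.0414, 0.0406]
tool_rot: [0.0, 0.664, 0.747, 0.0]
contact_force: [0.6, 0.3, -0.0]
gripper_width: 0.743
grasp_force: 0.0
```

>>> move_arm(
  plan=[
    [[0,0,-0.1,0,0,0,0.255],[0,0,-0.1,0,0,0,0.255],[0,0,-0.1,0,0,0,0.255],[0,0,-0.1,0,0,0,0.255],[0,0,-0.1,0,0,0,0.255],[0,0,-0.1,0,0,0,0.255],[0,0,0,0,0,0,0.255],[0,0,0,0,0,0,0.255],[0,0,0,0,0,0,0.255],[0,0,0,0,0,0,0.255]],
  ],
)

```text
time: 23.25
tool_pos: [0.5914, -0.0413, 0.1114]
tool_rot: [-0.0, 0.664, 0.747, -0.0]
contact_force: [0.2, 0.3, 1.0]
gripper_width: 0.749
grasp_force: 0.0
```

```bash
python3 st.py;  python3 wax.py|tail -1; python3 - <<'E'
from h import *
import pickle
np.set_printoptions(precision=4,suppress=True)
# tab/jaw height profile and rear plate edge, in board frame, from depth
for n in ('scene','side'):
    f=grab(n); uv=np.stack(np.meshgrid(np.arange(640.),np.arange(480.)),-1).reshape(-1,1,2)
    q=cv2.undistortPoints(uv,f['K'],f['d']).reshape(-1,2)
    P=(np.c_[q,np.ones(len(q))]*f['depth'].reshape(-1,1)-f['V'][:3,3])@f['V'][:3,:3]
    B=w2b(P); z=P[:,2]-.015; ok=(f['depth'].ravel()>0)&(abs(B[:,1])<.02)&(z<.06)&(z>-.005)
    print(n,[(x,round(float(np.median(z[ok&(abs(B[:,0]*1000-x)<2.5)]))*1000,1)) for x in range(-15,105,5) if (ok&(abs(B[:,0]*1000-x)<2.5)).sum()>3])
E
```

```text
t 23.25 board [ 0.0336 -0.0018] z 0.11139984201678665 F [0.1699 0.2822 1.0058] w 0.7487395181714671 g 0.0 j6 -0.31247022128612856
tool axes in board
 [[ 0.0004  1.     -0.001 ]
 [ 1.     -0.0004  0.0003]
 [ 0.0003 -0.001  -1.    ]]
now [316 290  11  19  92] [17.96 -6.69] skew -0.008856308326552124
scene [(-15, -1.4), (-10, -1.6), (-5, -1.5), (0, -1.4), (5, 3.6), (10, 4.6), (15, 5.8), (20, 7.4), (25, 5.6), (30, 18.1), (35, 18.1), (40, 16.1), (45, 14.1), (50, 9.3), (55, 4.8), (60, 3.5), (65, 4.7), (70, 5.9), (75, 6.7), (80, 7.7), (85, 8.6), (90, 9.7), (95, -0.8), (100, -1.5)]
side [(-15, 0.8), (-10, 0.8), (-5, 0.5), (0, 0.6), (5, 5.4), (10, 6.8), (15, 8.1), (20, 10.0), (25, 7.8), (30, 17.8), (35, 20.1), (40, 18.4), (45, 16.6), (50, 9.6), (55, 7.2), (60, 5.7), (65, 6.6), (70, 8.0), (75, 9.0), (80, 10.1), (85, 11.3), (90, 12.2), (95, 1.5), (100, 0.6)]
```

The tab slope is about 0.21 rad, so the clip angle is about 0.34 and it is gripping the plate. The plate's rear edge is at about +4 mm, which is fully home. Handing in.

```bash
python3 -c "
from plant import manip
print(manip.job_done())"
```

```text
the job is handed in; nothing more can be done
None
```

The plate is clamped: pushed to the stop bar with the tab held down, then released so the clip grips it (clip angle about 0.34 rad by depth); job handed in at about 23 s of 61 s, verdict not shown.

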